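# A shot of contact cleaner for the contactor

## Task

The contactor standing in the drip tray is waiting for a shot of contact cleaner: press the blue nozzle cap of the cleaner can behind it all the way down for a moment, then let go so that it springs fully back up. Leave the orange lubricant cap unpressed, and do not shift or tip the contactor.

Things in the scene. Friction and masses are not known exactly. Their poses are not given: they have to be found in the camera images.
- cleaner_cap_top (a point): centre of the flat top of the BLUE sprung cap (round, 38 mm across, 28 mm tall, small black nozzle on its side) on a fixed white spray can with a blue band. 202 mm above the table when up, highest point of its stand; moves down with the cap. x axis: level, along the nozzle towards tray and contactor; z up. Nothing overhead; a clamp post 133 mm high stands 43 mm behind the can's axis
- cleaner_cap (a joint): how far the blue cap is pressed, in m: 0 up, 0.010 fully down. It travels straight down against a spring: about 1.5 N to start, about 6 N fully down, then a hard stop; it springs back by itself when released
- lubricant_cap (a joint): how far the ORANGE cap of the other fixed can is pressed, in m: 0 up, 0.010 fully down. Same can, cap, spring and stand, but orange band and cap, and a white circuit breaker in its tray; not to be pressed. The cans stand at least 230 mm apart and change places from run to run
- contactor: the contactor: a loose black and grey block 54 x 62 mm, 83 mm high, with a blue patch on top and brass screws, standing upright in the shallow aluminium drip tray ahead of the blue-capped can, its middle about 106 mm from the can's axis; origin at the centre of its underside, 12 mm above the table, z up
There are look-alikes about, which are no part of the job. What is shaped like the contactor but green or pink is not meant.

How it is judged:
On the way:
1. the blue cap is pressed all the way down (at least 7 of its 10 mm) for 0.1 s (value of joint cleaner_cap above 0.007 m), for 0.1 s.
At the end, for the whole second after the job is handed in: After having been pressed down, the blue cap is back up (within 2 mm), the orange cap is up (within 2 mm), and the contactor rests upright (within 10 degrees) within 15 mm of where it stood (value of joint each of cleaner_cap, lubricant_cap below 0.002 m and distance of contactor from where it was at the start of the episode below 0.015 m and angle between contactor's own z axis and vertical below 0.17 rad and linear speed of contactor below 0.02 m/s); the robot touches nothing.
It fails at once if the orange lubricant cap is pressed by more than 4 mm (value of joint lubricant_cap above 0.004 m).
It fails at once if the contactor is tipped by more than 20 degrees or shifted by more than 20 mm (angle between contactor's own z axis and vertical above 0.35 rad or distance of contactor from where it was at the start of the episode above 0.02 m).
It also fails if it takes over 27 s, if anything falls off the work surface, if the arm or the gripper's body presses on something with over 40 N, if the wrist force passes 120 N, or if a joint passes its speed limit or range.

## Robot

A 6-joint arm with a two-finger parallel gripper is mounted at the origin on the work surface. World frame = base frame: x ahead of the robot, y to its left, z up, the work surface at z = 0. Lengths are in m, angles in rad, forces in N, time in s.
With the tool pointing down it reaches from about 0.35 to 0.8 m from the base axis. Payload 7.3 kg.
Tool frame: the origin (TCP) lies between the finger pads; the fingertips stand 25 mm ahead of it and the grasp point (between the pads) lies 6 mm ahead of it (r.tip_extent is the distance from the TCP to the fingertips, in m); z points along the fingers, y is the direction in which the jaws open and shut (so a half turn about z gives the same grasp; the last joint's range is limited). The gripper opens to 85 mm and grips with 20 to 120 N. Pads are 22 mm wide; open, the fingers measure 114 mm over their backs; the gripper's body (76 mm by 85 mm) begins 54 mm behind the grasp point. The pads swing forward as they close: fully open they stand 13 mm farther back than shut.
Start: joints at [-1.29, 0.342, 1.524, -0, 1.275, -0.146], TCP at [0.217, -0.478, 0.256] pointing down, gripper open.
Joint ranges: [-2.53, 2.53], [-0.77, 2.02], [0.04, 2.7], [-1, 4.14], [0.28, 2.66], [-3.11, 3.11]. Speed limits (rad/s): [2.57, 2.57, 3.14, 3.14, 3.14, 3.14].

## Interface

Orientations are given as a unit quaternion [x, y, z, w].
In Python, from workcell import r, command_gripper, optics gives the robot as it stands. The module is installed in compiled form; this text tells all that it offers. Calls block until the motion is done:
- r.reach(position, orientation): joint-space move of the TCP to a pose.
- r.move_straight(position, orientation=None, speed=0.15, max_force=None): straight line of the TCP; orientation=None keeps the orientation; speed is the mean speed in m/s. With max_force (N) it stops when the force on the tool has changed by that much, and returns True; else False.
- r.movej(angles): joint-space move.
- command_gripper(opening, force=None): finger opening in m; force is the grip in N (None keeps the last); returns when the fingers have stopped.
- r.hold(seconds).
- r.solve_ik(position, orientation): joint angles nearest the present ones, or None.
- r.read_state(): the state.
- optics.get_image(name): name is "scene" or "side" or "wrist"; returns (picture, depth): 384x512x3 uint8, red, green, blue; 384x512 float32, m along the optical axis (not along the pixel's ray), 0 where there is no reading.
- optics.camera_model(name): a dict with "K" (3x3 intrinsics, pixels), "R" (3x3) and "t" (3): a world point X has camera coordinates R X + t; the wrist camera has in their place "tool_from_camera" (4x4, takes a point from camera to tool coordinates, whose origin is the TCP and whose axes are the flange's). Camera axes: x right, y down, z forward; pixel columns grow to the right and rows downward; lengths in m; the calibration is good to about 2 mm. A picture is of the moment at which its call begins: read the wrist's pose just before it. camera_model takes no time and is no camera call.
A pose or a line that the arm cannot do raises r.PlanningError and nothing moves.
- r.finish_job(): hands the job in, once; it reports no verdict.
The state is a dict: "time_s": time; "joint_positions": joint angles; "dq": joint speeds; "tau": joint torques, N m; "eef_pos": TCP position; "eef_rot": TCP orientation; "contact_force": force on the tool from outside, world axes, zero at the start; "torque": the same for the moment, N m; "grip_width": finger opening in m.
Only numpy, scipy, OpenCV 4.12 (cv2) and the standard library are available. Lean on these libraries where they do the work, as an engineer would, in place of code of your own. Each camera call takes 0.05 s, during which the arm holds its last target.

## Working session

There is one attempt and no reset: what is moved stays moved. The work goes in short steps, each a Python script; the robot and the scene stay as the last script left them, time stands still between calls to the robot, and variables do not carry over. Pictures are saved under pics/ and viewed, and the job is handed in when it is done.

```bash
mkdir -p pics; python3 - <<'E'
from workcell import r, optics
import cv2,numpy as np
for n in("scene","side"):
    p,d=optics.get_image(n); cv2.imwrite(f"pics/{n}0.png",p[:,:,::-1]); np.savez(f"{n}0.npz",p=p,d=d)
    m=optics.camera_model(n); print(n,m["K"].tolist(),(-m["R"].T@m["t"]).round(3))
print(r.read_state()["time_s"])
E
```

```text
scene [[385.583498389383, 0.0, 249.79179791155983], [0.0, 385.583498389383, 188.25794528022658], [0.0, 0.0, 1.0]] [ 1.178 -0.262  0.745]
side [[410.02880936883855, 0.0, 250.71237331936257], [0.0, 410.02880936883855, 188.89560249829316], [0.0, 0.0, 1.0]] [0.245 0.625 0.743]
0.1
```

View pics/scene0.png

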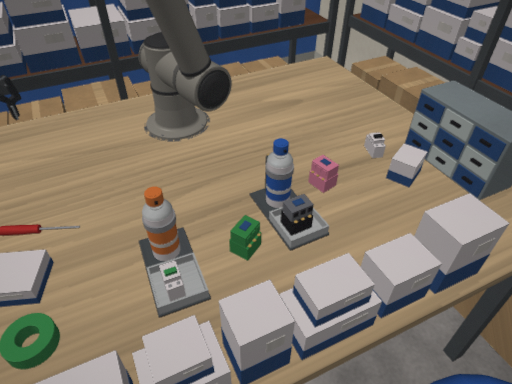

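View pics/side0.png

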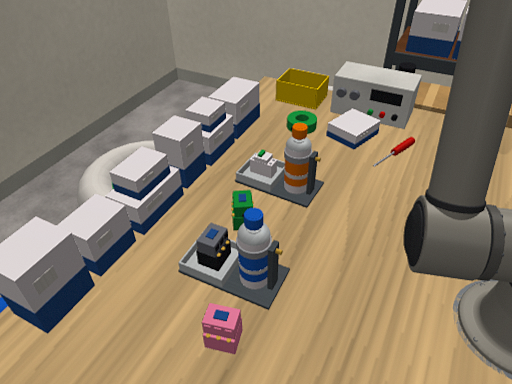

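The scene view shows the blue-capped can at (281,150) with the black contactor at (297,213) in its tray. The orange-capped can is at (154,197). The side view shows the blue cap at (254,217) and the orange cap at (299,131). Contactor candidates in the scene view are black (297,213), green (245,237) and pink (324,173). Only the black one stands in the tray of the blue can, so it is the one meant. Next I'll measure the cap and take a crop to confirm.

```bash
cat > h.py <<'E'
import numpy as np,cv2
from workcell import optics
def pts(n,p,d,box,hue):
    m=optics.camera_model(n);K,R,t=m["K"],np.array(m["R"]),np.array(m["t"])
    hsv=cv2.cvtColor(p,cv2.COLOR_RGB2HSV); x0,y0,x1,y1=box
    k=np.zeros(d.shape,bool);k[y0:y1,x0:x1]=True
    k&=(hsv[...,0]>hue[0])&(hsv[...,0]<hue[1])&(hsv[...,1]>120)&(hsv[...,2]>60)
    v,u=np.nonzero(k); z=d[v,u]
    X=(np.stack([(u-K[0][2])/K[0][0]*z,(v-K[1][2])/K[1][1]*z,z],1)-t)@R
    return u,v,X[z>0]
def ray_plane(n,u,v,h):
    m=optics.camera_model(n);R=np.array(m["R"]);c=-R.T@m["t"]
    q=R.T@np.linalg.inv(m["K"])@np.array([u,v,1.]); return c+q*(h-c[2])/q[2], c, q/np.linalg.norm(q)
E
python3 - <<'E'
from h import *
out=[]
B={"scene":[((265,135,297,160),(100,130)),((138,184,170,206),(3,20))],"side":[((238,203,272,234),(100,130)),((284,118,315,143),(3,20))]}
for n in B:
    f=np.load(n+"0.npz");p,d=f["p"],f["d"]
    for box,hue in B[n]:
        u,v,X=pts(n,p,d,box,hue); zt=np.percentile(X[:,2],97)
        T=X[X[:,2]>zt-.004]; c,rad=cv2.minEnclosingCircle(T[:,:2].astype(np.float32))
        print(n,hue,len(u),"ztop",zt.round(4),"median",np.median(T,0).round(4),"circ",np.round(c,4),round(rad,4),len(T))
        x0,y0,x1,y1=box
    print
f=np.load("scene0.npz")["p"][120:260,200:350];g=np.load("side0.npz")["p"][190:310,170:300]
a=cv2.resize(f,(400,373),interpolation=3);b=cv2.resize(g,(400,373),interpolation=3)
cv2.imwrite("pics/crop.png",np.hstack([a,b])[:,:,::-1])
E
```

```text
scene (100, 130) 196 ztop 0.2036 median [0.5164 0.1282 0.2018] circ [0.514  0.1297] 0.0187 103
scene (3, 20) 308 ztop 0.2028 median [ 0.5568 -0.1968  0.2014] circ [ 0.5558 -0.1968] 0.0188 168
side (100, 130) 364 ztop 0.2046 median [0.5093 0.1329 0.203 ] circ [0.5101 0.1309] 0.0186 200
side (3, 20) 222 ztop 0.2049 median [ 0.5502 -0.192   0.2034] circ [ 0.5506 -0.1941] 0.0184 97
```

View pics/crop.png

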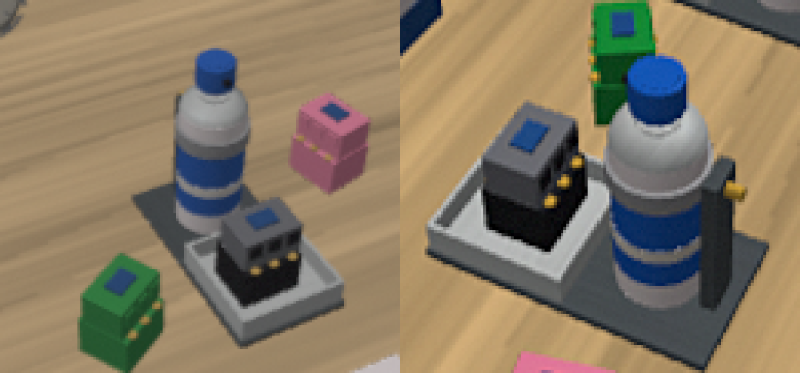

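The crop confirms it: the blue cap, with its black nozzle towards the tray, is on the can behind the black and grey contactor with the blue patch. The other two look-alikes are green and pink. The two views agree to about 4 mm, putting the cap top at about (0.512, 0.130, 0.203). I'll close the gripper, rise, cross over high and check above the cap.

```bash
python3 - <<'E'
from workcell import r, optics, command_gripper
import numpy as np,cv2
from scipy.spatial.transform import Rotation as Ro
s=r.read_state();q=s["eef_rot"];p=np.array(s["eef_pos"])
print(r.tip_extent, s["grip_width"])
command_gripper(0.0)
r.move_straight([p[0],p[1],0.36],speed=.2)
c=np.array([.512,.1303])
dy=np.arctan2(c[1],c[0])-np.arctan2(p[1],p[0])
o=(Ro.from_euler("z",dy)*Ro.from_quat(q)).as_quat()
r.reach([*c,0.36],o)
r.move_straight([*c,0.28],speed=.15)
s=r.read_state();print(s["time_s"],np.round(s["eef_pos"],4),np.round(s["contact_force"],2),s["grip_width"],r.tip_extent)
np.save("o.npy",o)
ims=[]
for n in("scene","side","wrist"):
    a,d=optics.get_image(n);np.savez(n+"1.npz",p=a,d=d);ims.append(a)
st=lambda a,y,x:cv2.resize(a[y:y+150,x:x+150],(390,390),interpolation=3)
cv2.imwrite("pics/above.png",np.hstack([st(ims[0],80,205),st(ims[1],120,180)])[:,:,::-1])
cv2.imwrite("pics/wr.png",ims[2][:,:,::-1])
E
```

```text
0.025 0.08531186829032351
4.6167 [0.5125 0.1301 0.2808] [-0.17 -0.56  0.36] 0.00014498823779102133 0.025
```

View pics/above.png

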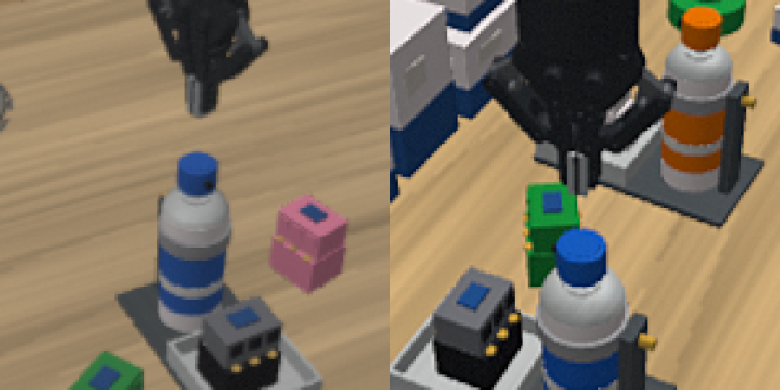

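View pics/wr.png

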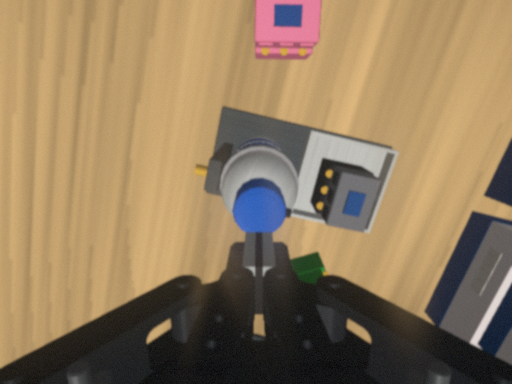

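The closed fingertips hang straight above the blue cap in both outside views. In the wrist view the cap sits at (260,207), in line with the fingers, and the contactor is clear at (347,195). I'll check the position once from the wrist camera, then press.

```bash
python3 - <<'E'
from workcell import r, optics
import numpy as np,cv2
from scipy.spatial.transform import Rotation as Ro
a=np.load("wrist1.npz")["p"];h=cv2.cvtColor(a,cv2.COLOR_RGB2HSV)
k=((h[...,0]>100)&(h[...,0]<130)&(h[...,1]>150)&(h[...,2]>150)).astype(np.uint8)
k[:178]=0;k[235:]=0;k[:,:230]=0;k[:,290:]=0
v,u=np.nonzero(k);print("px",u.min(),u.max(),v.min(),v.max(),len(u))
s=r.read_state();m=optics.camera_model("wrist");T=np.array(m["tool_from_camera"]);Rw=Ro.from_quat(s["eef_rot"]).as_matrix()
c=Rw@T[:3,3]+s["eef_pos"]
(cu,cv_),rad=cv2.minEnclosingCircle(np.stack([u,v],1).astype(np.float32));print(cu,cv_,rad)
for uv in((cu,cv_),(u.mean(),v.mean())):
    d=Rw@T[:3,:3]@np.linalg.inv(m["K"])@[*uv,1.]; print((c+d*(.203-c[2])/d[2]).round(4))
E
```

```text
px 234 284 188 231 1612
259.1007995605469 210.82015991210938 25.101524353027344
[0.5121 0.1306 0.203 ]
[0.5107 0.1313 0.203 ]
```

```bash
python3 - <<'E'
from workcell import r, optics
import numpy as np,cv2
c=[.512,.1305]
def st(t):
    s=r.read_state();print(t,round(s["time_s"],2),np.round(s["eef_pos"],4),np.round(s["contact_force"],2))
print(r.move_straight([*c,0.245],speed=.1,max_force=8));st("near")
print(r.move_straight([*c,0.212],speed=.02,max_force=12));st("down")
r.hold(.4);st("held")
a,d=optics.get_image("side");b,_=optics.get_image("scene");np.savez("side2.npz",p=a,d=d)
r.move_straight([*c,0.30],speed=.12);st("up")
f=lambda a,y,x:cv2.resize(a[y:y+120,x:x+120],(390,390),interpolation=3)
cv2.imwrite("pics/press.png",np.hstack([f(b,110,225),f(a,170,190)])[:,:,::-1])
E
```

```text
False
near 5.27 [0.5122 0.1306 0.2454] [0.31 0.62 0.33]
True
down 6.56 [0.512  0.1305 0.2171] [-1.57  0.42  6.26]
held 6.96 [0.512  0.1305 0.2171] [-1.7   0.22  4.97]
up 7.91 [0.5116 0.1305 0.299 ] [-0.12  0.03  0.46]
```

View pics/press.png

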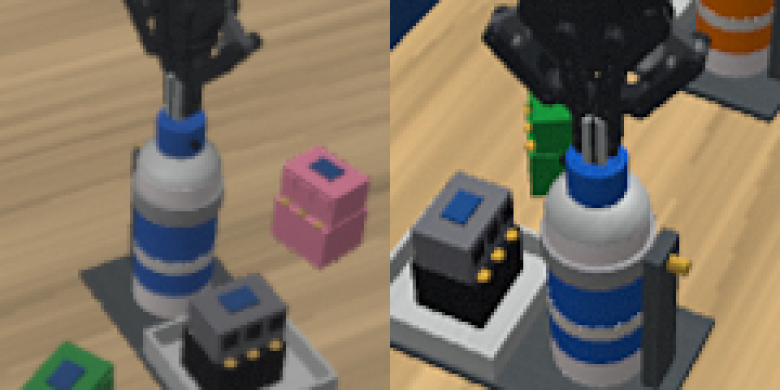

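The tips pressed the middle of the cap. The tip height was 0.192, so about 10 mm of travel, and the 12 N stop tripped at the hard stop. I'll check the press depth in the depth picture, and check the cap's return and the contactor.

```bash
python3 - <<'E'
from workcell import r, optics
from h import *
r.move_straight([.512,.1305,.36],speed=.15); r.hold(.3)
a,d=optics.get_image("side");np.savez("side3.npz",p=a,d=d);b,e=optics.get_image("scene");np.savez("scene3.npz",p=b,d=e)
for i in(0,2,3):
    f=np.load(f"side{i}.npz")
    o=[]
    for box,hue in(((238,200,272,242),(100,130)),((284,118,315,143),(3,20)),((203,224,223,243),(100,130))):
        u,v,X=pts("side",f["p"],f["d"],box,hue)
        if len(X)<5:o.append("hidden");continue
        zt=np.percentile(X[:,2],95); T=X[X[:,2]>zt-.004]; o.append((len(T),np.median(T,0).round(4).tolist()))
    print(i,"blue",o[0],"orange",o[1],"contactor patch",o[2])
for i in(0,3):
    f=np.load(f"scene{i}.npz")
    for nm,box,hue in(("blue",(265,135,297,160),(100,130)),("orange",(138,184,170,206),(3,20)),("patch",(288,195,310,210),(100,130))):
        u,v,X=pts("scene",f["p"],f["d"],box,hue)
        if len(X)<5: print(i,nm,"few");continue
        zt=np.percentile(X[:,2],95);T=X[X[:,2]>zt-.004];print("scene",i,nm,len(T),np.median(T,0).round(4))
s=r.read_state();print(s["time_s"],np.round(s["contact_force"],2))
f=lambda a,y,x:cv2.resize(a[y:y+150,x:x+150],(390,390),interpolation=3)
cv2.imwrite("pics/end.png",np.hstack([f(b,110,205),f(a,170,180)])[:,:,::-1])
E
```

```text
0 blue (200, [0.5093, 0.1329, 0.203]) orange (98, [0.5502, -0.1919, 0.2034]) contactor patch (73, [0.6151, 0.1284, 0.0956])
2 blue (115, [0.5051, 0.1398, 0.1926]) orange (95, [0.5503, -0.1939, 0.2031]) contactor patch (74, [0.6155, 0.1277, 0.0956])
3 blue (196, [0.5095, 0.1328, 0.2032]) orange (95, [0.5501, -0.1937, 0.2033]) contactor patch (73, [0.6156, 0.1275, 0.0957])
scene 0 blue 107 [0.5166 0.1282 0.2018]
scene 0 orange 170 [ 0.5571 -0.1968  0.2014]
scene 0 patch 46 [0.6202 0.1276 0.0947]
scene 3 blue 104 [0.5162 0.1284 0.2017]
scene 3 orange 171 [ 0.5567 -0.1967  0.2014]
scene 3 patch 51 [0.6189 0.1275 0.0943]
8.8583 [0.38 0.35 0.8 ]
```

View pics/end.png

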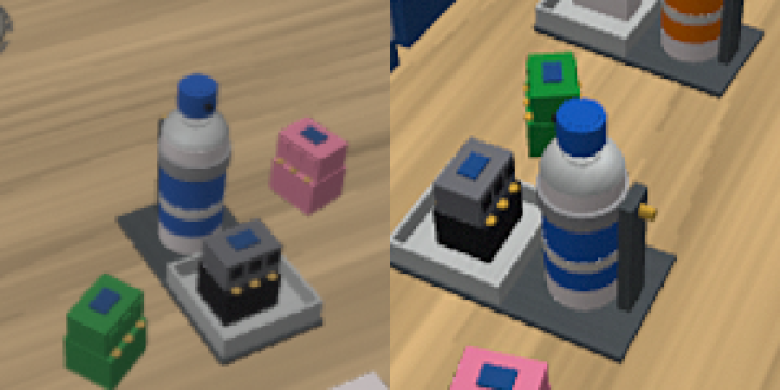

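The cap read 0.203 before the press, 0.193 while pressed and 0.203 again afterwards. The orange cap and the contactor haven't moved, and the arm is clear.

```bash
python3 -c "
from workcell import r
r.finish_job();print(r.read_state()['time_s'])"
```

```text
the job is handed in; nothing more can be done
the job is handed in; nothing more can be done
```

I pressed the blue cleaner cap all the way down with the closed fingertips, held it for about 0.4 s, and let it spring back up. I then handed the job in at about 9 s of the 27 s allowed; no verdict is reported.

- **Blue cap:** its top read 203 mm before the press, 193 mm while pressed and 203 mm afterwards. That is about 10 mm of travel and a full return. The force stop tripped at the 12 N change I had set, which fits the hard stop; after it settled, the held force was about 5 N.
- **Orange cap:** its top stayed at the same height throughout, within about 0.3 mm.
- **Contactor:** it still stands upright in its tray, and its top patch stayed within about 1.3 mm of where it was, which is about the measurement noise.
- **Arm:** it ended 160 mm above the cap (tips about 130 mm clear), touching nothing.
- **Disagreements:** the two fixed cameras placed the cap centre about 4 mm apart sideways and 1–2 mm apart in height. The wrist camera agreed with their mean. None of the checks failed.

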